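Index the bench magnifier over the ring vise

TASK

The magnifier arm on the goldsmith's bench is pinned one hole away from the small round vise that holds the ring. Hook a fingertip under the pull ring, lift the spring index pin out of its hole, swing the arm exactly one hole so that the lens stands over the vise, and let the pin drop fully home in that hole, then move clear. Do not swing the other way or past that hole, pick nothing up, and leave the vise and everything else on the bench where it is.

Things in the scene. Friction and masses are not known exactly. Their poses are not given: they have to be found in the camera images.
- stand: Fixed steel stand; origin on the bench under the pivot, z up, x points away from the index plate. The plate is a sector on the -x side, top 46 mm above the bench, 12 mm thick, out to 146 mm from the pivot, with five holes 12 mm wide on a 120 mm radius, 0.4 rad (48 mm) apart, the middle one straight at -x.
- lens_arm (a joint): Angle of the arm about its vertical pivot, rad, counter-clockwise from above; 0 = pin in the middle hole (the start), holes at -0.8, -0.4, 0, 0.4, 0.8. Positive moves the lens to the stand's +y and the pull ring to its -y. Light friction (about 1 N at the ring); stays where left; a seated pin has about 0.013 rad of play each way.
- index_pin (a joint): Height of the spring index pin (9 mm thick), m: 0 = fully home, 0.010 = its rounded tip is level with the plate's top (it rests there between holes), 0.018 = upper stop. The spring pulls it down with 4 N at 0 and 8 N at the upper stop.
- ring_mid (a point): Centre of the pull ring's opening; x points level to the pivot, z up. Ring 60 mm inside, 7 mm wire, rigid on the pin's head by its lower edge, leaning 45 degrees towards the pivot: a finger pointing 45 degrees down and towards the pivot goes straight through. Centre 118 mm up and 96 mm from the pivot with the pin home; rises with it. The arm below: 24 mm wide, top 63 mm up.
- ring_top (a point): Middle of the wire at the pull ring's upper edge, under which a fingertip hooks; 142 mm above the bench and 73 mm from the pivot when the pin is home. Axes as the arm's.
- pivot (a point): Point on the arm's vertical pivot axis, 78 mm above the bench, on top of the hub (48 mm across; a 4 mm cap stands on it). Axes as the arm's.
- lens_mid (a point): Centre of the round magnifier lens, 75 mm across its black rim, 118 mm above the bench, 150 mm from the pivot on the side opposite the pull ring. It is carried by a 10 mm rod that climbs from the hub.
- vise_mid (a point): Centre of the small round steel vise that holds a gold ring in its jaws, 62 mm across, 86 mm high with the ring, loose on the bench; this point is 30 mm above the bench. It stands below where the lens comes at the next hole, on either the stand's +y or -y side.
- dish: white ceramic dish, 64 mm across, 28 mm high, at the other neighbouring station; origin at the centre of its underside; bystander
- file: hand file lying flat, 210 mm long with a wooden handle 23 mm thick, between the robot and the stand; origin at the centre of its underside; bystander
- bottle: small white bottle with cap, 38 mm across, 75 mm high, beside the stand; origin at the centre of its underside; bystander
- tumbler: green glass tumbler, 72 mm across, 85 mm high, beside the stand; origin at the centre of its underside; bystander
- loupe: folding loupe lying on the bench, about 60 mm long, 30 mm high; origin at the centre of its underside; bystander
- dapping_bar: grooved steel bar lying on the bench, 120 mm long, 30 mm thick; origin at the centre of its underside; bystander
- brush: bench brush with wooden back, 130 x 36 mm, 41 mm high; origin at the centre of its underside; bystander
- bur_stand: round grey bur stand, 100 mm across, about 150 mm high; origin at the centre of its underside; bystander
Things that resemble listed ones, but are neither listed nor needed, are in the scene too. What is shaped like the part that bears vise_mid but pink is not meant.

How it is judged:
By the outcome, as a careful person would: the job done as asked, in the order asked, and still so for the second after the job is handed in, with the robot touching nothing.
It also fails if it takes over 45 s, if anything falls off the work surface, if the arm or the gripper's body presses on something with over 40 N, if the wrist force passes 120 N, or if a joint passes its speed limit or range.

ROBOT

A 6-joint arm with a two-finger parallel gripper is mounted at the origin on the work surface. World frame = base frame: x ahead of the robot, y to its left, z up, the work surface at z = 0. Lengths are in m, angles in degrees, forces in N, time in s.
With the tool pointing down it reaches from about 0.25 to 0.725 m from the base axis. Payload 9.7 kg.
Tool frame: the origin (TCP) lies on the centre line of the jaws, within the pads' length; the fingertips stand bot.nose_length ahead of it and the grasp point (between the pads) lies 11 mm behind it (bot.nose_length is the distance from the TCP to the fingertips, in m); z points along the fingers, y is the line along which they close (so a half turn about z gives the same grasp; the last joint's range is limited). The gripper opens to 85 mm and grips with 20 to 120 N. Pads are 22 mm wide; open, the fingers measure 114 mm over their backs; the gripper's body (76 mm by 85 mm) begins 54 mm behind the grasp point. The pads swing forward as they close: fully open they stand 13 mm farther back than shut.
Start: joints at [-67.151, 4.979, 10.078, 95.1, 0, 90], TCP at [0.214, -0.507, 0.239] pointing down, gripper open.
Joint ranges: [-179.16, 179.16], [-48.56, 103.87], [-65.8, 70.77], [-126.05, 130.52], [-82.76, 87.17], [-180, 180]. Speed limits (degrees/s): [127.2, 127.2, 147.25, 180, 180, 180].

INTERFACE

Orientations are given as [roll, pitch, yaw] about the fixed x, y, z axes, in that order (R = Rz(yaw) Ry(pitch) Rx(roll)).
In Python, from workcell import bot gives the robot as it stands. The module is installed in compiled form; this text tells all that it offers.
- The arm moves only by the shell command python3 -m inch 'ROWS' [OPENING] [FORCE]. ROWS is JSON, a list of rows, each a list of 4 numbers: the shift along the world's x, y, z in cm, then the turn about the world's z in degrees. A call has exactly 8 rows; each row is the pose to reach, as a shift and turn from the pose commanded when the call began; what a row does not reach only later rows make up. A row lasts 1/8 s, in which the tool goes at most 62.5 mm and 10.7 degrees, less where a joint would pass 70% of its speed; a pose out of reach is approached as far as the arm can. A call with a gripper value outside its range is refused whole. OPENING is the finger opening in cm, from 0 to 8.54, set as the call begins (- or left out, the last holds). The fingers move at their own pace and stop on an object; FORCE is the grip in N (left out, the last holds). Time passes only in rows, so rows that repeat a pose let the fingers close, or fill a call up. It gives the time, the measured TCP pose, the force, the opening and the grip force at its end, in the units of the state.
- bot.get_obs(): the state, without advancing time (a new reading comes with each control period).
- bot.camera(name): name is "scene" or "top"; returns a dict with "img" (480x640x3 uint8, red, green, blue), "fovy" (degrees; the focal length in pixels is half the picture's height over the tangent of half this angle, whatever the lens; pixels are square), "cx", "cy" (the principal point, pixels), "R" (3x3) and "t" (3): a world point X has camera coordinates R X + t. Camera axes: x right, y down, z forward; pixel columns grow to the right and rows downward; lengths in m; the calibration is good to about 2 mm. A picture is of the moment at which its call begins. There is no depth.
- bot.job_done(): hands the job in; it is judged then, once.
Trained networks look in a picture, given as the dict that the camera call returned (one of the last four; its "shot" number tells which), for a name from the list of things; names that differ only in an ending like _2 or _b are one class to them, and where a whole thing is asked for, a point or a joint stands for the part that bears it (a point fixed in the world has none). Each returns a list of dicts, best first, with "score" (0 to 1); they miss things now and then, are a little off and sometimes report something else, mostly with a low value. They report only what shows in the picture. A call takes as long as a camera call. They do not tell look-alikes from the thing itself.
- bot.find_in(thing, picture): "point" ([column, row] in pixels, amid what is visible of it).
- bot.landmark_of(thing, picture): "point" ([column, row] in pixels: a listed point, or the origin of a listed thing).
The state is a dict: "time": time; "q": joint angles; "qd": joint speeds; "joint_efforts": joint torques, N m; "ee_pos": TCP position; "tcp_rot": TCP orientation; "wrist_force": force on the tool from outside, world axes, zero at the start; "torque": the same for the moment, N m; "opening": finger opening in m; "grasp_force": force on a finger pad.
Only numpy, scipy, OpenCV 4.12 (cv2) and the standard library are available. Lean on these libraries where they do the work, as an engineer would, in place of code of your own. Each camera call takes 0.05 s, during which the arm holds its last target. There are 200 camera calls.

## Working session

There is one attempt and no reset: what is moved stays moved. The work goes in short steps, Python scripts to look and compute and a shell command to move; the robot and the scene stay as the last step left them, time stands still between calls to the robot, and variables do not carry over. Pictures are saved under pics/ and viewed, at most 10 in all, crops included, and the job is handed in when it is done.

```bash
mkdir -p pics; cat > h.py <<'E'
from workcell import bot
import numpy as np, cv2
def ray(c,p):
    f=240/np.tan(np.radians(c["fovy"])/2); R=np.array(c["R"]);t=np.array(c["t"])
    d=R.T@np.array([(p[0]-c["cx"])/f,(p[1]-c["cy"])/f,1.]); return -R.T@t,d/np.linalg.norm(d)
def atz(c,p,z):
    o,d=ray(c,p); return o+d*(z-o[2])/d[2]
def tri(c1,p1,c2,p2):
    o1,d1=ray(c1,p1);o2,d2=ray(c2,p2)
    s=np.linalg.lstsq(np.c_[d1,-d2],o2-o1,rcond=None)[0]
    a=o1+s[0]*d1;b=o2+s[1]*d2
    return (a+b)/2,np.linalg.norm(a-b)
def proj(c,X):
    f=240/np.tan(np.radians(c["fovy"])/2); v=np.array(c["R"])@X+np.array(c["t"]); return np.array([c["cx"],c["cy"]])+f*v[:2]/v[2]
E
python3 - <<'E'
from h import *
np.set_printoptions(precision=3,suppress=True)
print(bot.nose_length,bot.get_obs())
s=bot.camera("scene");t=bot.camera("top")
cv2.imwrite("pics/s0.png",s["img"][:,:,::-1]);cv2.imwrite("pics/t0.png",t["img"][:,:,::-1])
Z=dict(stand=0,pivot=.078,ring_mid=.118,ring_top=.142,lens_mid=.118,vise_mid=.03,dish=0,file=0,bottle=0,tumbler=0,loupe=0,dapping_bar=0,brush=0,bur_stand=0)
for n,z in Z.items():
    for nm,c in(("s",s),("t",t)):
        for r in bot.landmark_of(n,c)[:3]: print(n,nm,np.array(r["point"]),round(r["score"],2),atz(c,r["point"],z))
E
```

```text
0.008 {'time': 0.0, 'q': array([-67.152,   5.01 ,  10.033,  95.099,   0.   ,  90.001]), 'qd': array([ 0.026,  0.08 ,  0.041, -0.031, -0.024,  0.007]), 'joint_efforts': array([  0.002, -52.039,  46.48 ,   0.016,   0.   ,  -0.   ]), 'ee_pos': array([ 0.213, -0.507,  0.239]), 'tcp_rot': array([-179.924,   -0.   ,   22.848]), 'wrist_force': array([-0.445,  0.404,  0.382]), 'torque': array([ 0.013,  0.026, -0.003]), 'grasp_force': 0.0, 'opening': 0.08559613658615996}
stand s [321.2 257.3] 0.74 [0.619 0.008 0.   ]
stand t [324.1 251.8] 0.75 [0.62  0.001 0.   ]
pivot s [324.  242.4] 0.93 [0.635 0.015 0.078]
pivot t [317.5 247.9] 0.78 [0.623 0.015 0.078]
ring_mid s [321.8 201.3] 0.57 [0.523 0.019 0.118]
ring_mid t [318.7 293.1] 0.88 [0.525 0.013 0.118]
ring_top s [323.7 199.7] 0.51 [0.543 0.022 0.142]
ring_top t [317.2 281.9] 0.86 [0.548 0.015 0.142]
lens_mid s [324.  272.8] 0.67 [0.764 0.005 0.118]
lens_mid s [183.9 225. ] 0.47 [ 0.579 -0.338  0.118]
lens_mid t [321.5 177.7] 0.75 [0.769 0.002 0.118]
vise_mid s [293.6 329.9] 0.97 [ 0.856 -0.074  0.03 ]
vise_mid s [345.  293.5] 0.75 [0.765 0.
[... 574 characters left out ...]
8.2] 0.83 [ 0.647 -0.182  0.   ]
tumbler s [401.6 273.9] 0.91 [0.695 0.215 0.   ]
tumbler t [234.3 218.4] 0.78 [0.703 0.209 0.   ]
tumbler t [348.8 194.7] 0.24 [ 0.752 -0.059  0.   ]
loupe s [443.6 209.5] 0.43 [0.467 0.387 0.   ]
loupe t [160.9 314.4] 0.72 [0.485 0.379 0.   ]
dapping_bar s [182.  225.2] 0.78 [ 0.463 -0.385  0.   ]
dapping_bar s [402.2 276.3] 0.53 [ 0.702  0.215 -0.   ]
dapping_bar t [487.4 314.4] 0.91 [ 0.467 -0.369  0.   ]
dapping_bar t [323.4 252.1] 0.25 [0.619 0.003 0.   ]
brush t [537.1 258.4] 0.87 [ 0.593 -0.489  0.   ]
bur_stand s [476.7 245.2] 0.83 [0.614 0.442 0.   ]
bur_stand s [345.3 294.4] 0.47 [0.747 0.06  0.   ]
bur_stand t [135.9 253. ] 0.81 [0.627 0.437 0.   ]
```

```bash
python3 - <<'E'
from h import *
s=cv2.imread("pics/s0.png");t=cv2.imread("pics/t0.png")
a=cv2.resize(s[170:350,220:420],None,fx=3,fy=3,interpolation=2)
b=cv2.resize(t[120:360,220:420],None,fx=2.25,fy=2.25,interpolation=2)
cv2.imwrite("pics/sc.png",cv2.resize(a,(600,540)));cv2.imwrite("pics/tc.png",b)
E
```

```text
(no output)
```

View pics/s0.png

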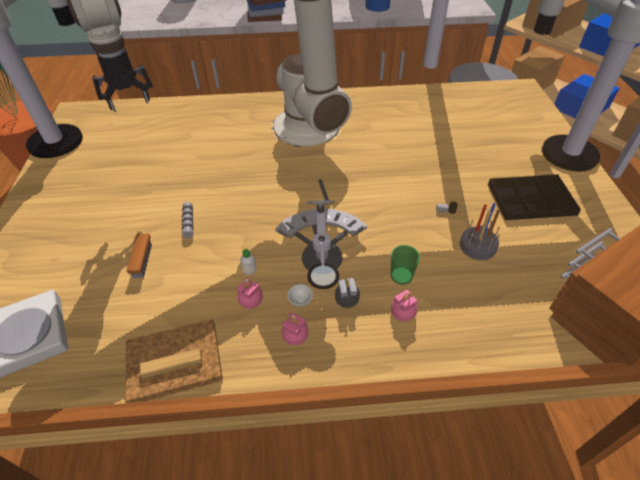

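View pics/t0.png

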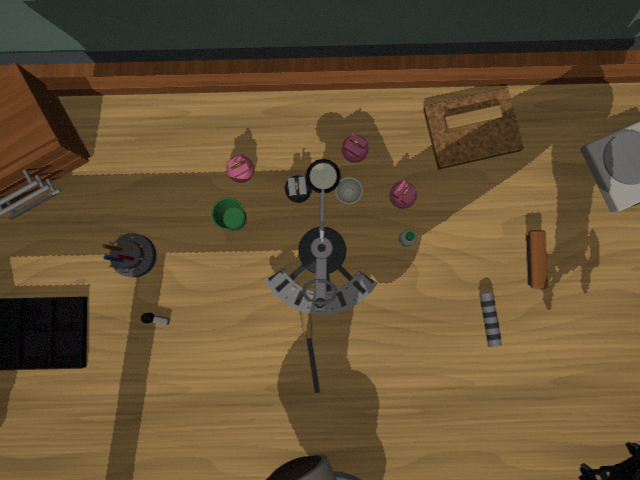

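The scene view shows one steel vise at (347,292); in the top view it is at (299,188), on the stand's +y side. The pink look-alikes are at scene (250,293), (294,330), (404,305) and top (240,168), (355,148), (403,194). The dish is at scene (300,295). The steel vise fits because it isn't pink and stands next to the lens, so I need to swing to +0.4. I'll confirm with one crop and fit the stand pose.

```bash
python3 - <<'E'
from h import *
from scipy.optimize import least_squares
np.set_printoptions(precision=4,suppress=True)
P=[("pivot",0,.078),("ring_mid",-.096,.118),("ring_top",-.073,.142),("lens_mid",.150,.118)]
obs=[]
for k in range(2):
  for nm in("scene","top"):
    c=bot.camera(nm)
    for n,r,z in P:
        L=bot.landmark_of(n,c)
        if L and L[0]["score"]>.4: obs.append((c,n,r,z,np.array(L[0]["point"])))
def X(p,r,z): return np.array([p[0]+r*np.cos(p[2]),p[1]+r*np.sin(p[2]),z])
f=lambda p:np.concatenate([proj(c,X(p,r,z))-q for c,n,r,z,q in obs])
s=least_squares(f,[.62,.01,-.05],loss="soft_l1",x_scale=[.01,.01,.1]);p=s.x
print(p,np.degrees(p[2]),X(p,-.073,.142))
for c,n,r,z,q in obs: print(c["shot"],n,proj(c,X(p,r,z))-q)
E
```

```text
[ 0.6227  0.0082 -0.0419] -2.40035761326192 [0.5497 0.0113 0.142 ]
3 pivot [-2.2028 -2.7147]
3 ring_mid [ 2.0469 -0.2043]
3 ring_top [-2.7101 -0.8038]
3 lens_mid [0.7219 1.8264]
4 ring_top [ 0.802 -1.162]
4 lens_mid [-0.199  -0.7226]
5 pivot [ 0.5972 -2.0147]
5 ring_mid [-0.5531  0.8957]
5 ring_top [ 69.9899 -66.5038]
5 lens_mid [-0.2781  1.0264]
6 pivot [-213.4938  -12.7707]
6 ring_mid [-0.7382  0.4137]
6 ring_top [2.202 0.838]
6 lens_mid [0.701  0.9774]
```

View pics/tc.png

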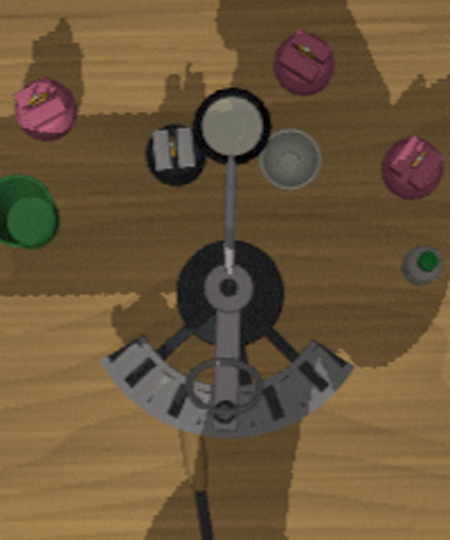

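View pics/sc.png

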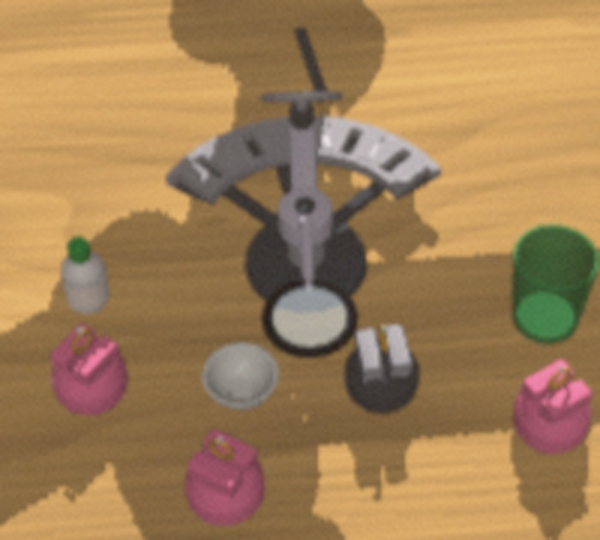

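The crops confirm it. The steel vise with the gold ring is at top crop (172,155) on the +y side, and the other three vises are pink. The swing is +0.4 (lens to +y, ring to −y). The tool stays vertical, so I'll straddle the ring's upper wire, with one fingertip through the ring under its edge. First I'll move above it.

```bash
python3 -m inch '[[2,3,0,4],[4.5,7,0,8],[7,11,0,12],[9.5,14.5,0,17],[12,18,0,22],[14.5,22,0,26],[17,26,0,31],[19,29,0,35]]' 4 30 && python3 -m inch '[[2,3,0,4],[4.5,7,0,9],[7,11,0,14],[9.5,15,0,19],[12,19,0,24],[13.7,21.5,0,28],[14.7,22.6,0,29.5],[14.7,22.6,0,29.5]]'
```

```text
time: 3.5
ee_pos: [0.4043, -0.2153, 0.2395]
tcp_rot: [180.0, -0.0, 58.0]
wrist_force: [0.2, -1.3, -0.1]
opening: 0.0402
grasp_force: 0.0
time: 4.5
ee_pos: [0.5507, 0.0092, 0.239]
tcp_rot: [-180.0, 0.0, 87.3]
wrist_force: [0.5, 0.8, -0.0]
opening: 0.0399
grasp_force: 0.0
```

```bash
python3 -m inch '[[0,0,-1.5,0],[0,0,-3,0],[0,0,-4.5,0],[0,0,-5.5,0],[0,0,-6.5,0],[0,0,-7,0],[0,0,-7,0],[0,0,-7,0]]' && python3 - <<'E'
from h import *
s=bot.camera("scene");t=bot.camera("top")
a=cv2.resize(s["img"][160:280,270:390,::-1],(540,540),interpolation=2);b=cv2.resize(t["img"][240:340,290:350,::-1],(260,540),interpolation=2)
cv2.imwrite("pics/m1.png",np.hstack([a,b[:, :]]))
E
```

```text
time: 5.5
ee_pos: [0.5508, 0.0092, 0.1697]
tcp_rot: [180.0, -0.0, 87.4]
wrist_force: [0.1, -0.4, -0.2]
opening: 0.04
grasp_force: 0.0
```

View pics/m1.png

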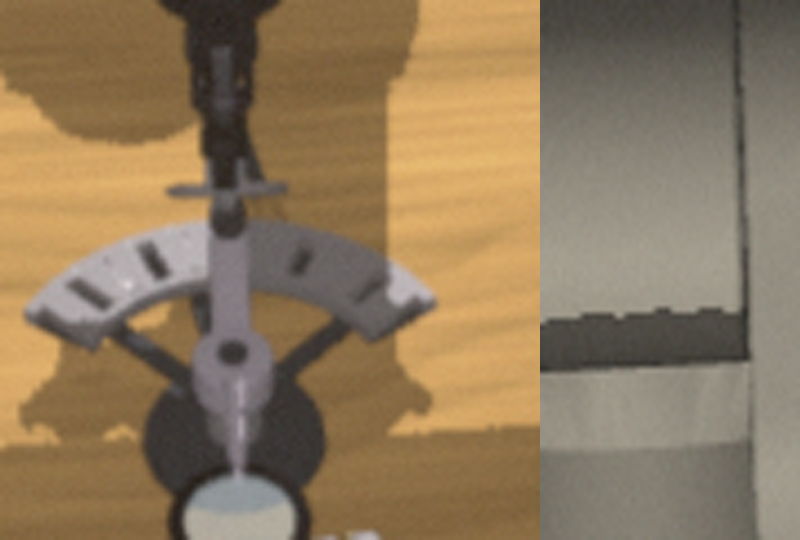

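The fingers (crop column 222) line up with the edge-on ring (column 227, row 188) to about 2 mm. The top view is blocked by the robot arm. I'll descend around the wire.

```bash
python3 -m inch '[[0,-0.1,-0.6,0],[0,-0.1,-1.2,0],[0,-0.1,-1.8,0],[0,-0.1,-2.4,0],[0,-0.1,-3,0],[0,-0.1,-3.7,0],[0,-0.1,-3.7,0],[0,-0.1,-3.7,0]]'
```

```text
time: 6.6
ee_pos: [0.5506, 0.0082, 0.1325]
tcp_rot: [180.0, 0.0, 87.3]
wrist_force: [0.1, -0.4, 0.7]
opening: 0.04
grasp_force: 0.0
```

No contact on the way down. Closing gently.

```bash
python3 -m inch '[[0,0,0,0],[0,0,0,0],[0,0,0,0],[0,0,0,0],[0,0,0,0],[0,0,0,0],[0,0,0,0],[0,0,0,0]]' 0 30
```

```text
time: 7.6
ee_pos: [0.5505, 0.0078, 0.1325]
tcp_rot: [180.0, 0.0, 87.3]
wrist_force: [-4.0, -3.6, 4.0]
opening: 0.0068
grasp_force: 27.6
```

The jaws hold the 7 mm wire with only small side forces. Lifting the pin.

```bash
python3 -m inch '[[0,0,0.3,0],[0,0,0.6,0],[0,0,0.9,0],[0,0,1.2,0],[0,0,1.4,0],[0,0,1.4,0],[0,0,1.4,0],[0,0,1.4,0]]' && python3 - <<'E'
import numpy as np
# swing rows (cm,deg) about the pivot from present TCP
p=np.array([.6225,.006]);g=np.array([.5505,.0079]);d=g-p
print(np.linalg.norm(d))
for a in np.linspace(0,.44,12):
    c,s=np.cos(a),np.sin(a);print(round(np.degrees(a),1),np.round(100*(np.array([[c,-s],[s,c]])@d-d),2))
E
```

```text
time: 8.6
ee_pos: [0.5502, 0.0079, 0.1455]
tcp_rot: [-179.9, 0.0, 87.3]
wrist_force: [-1.0, -5.6, -7.0]
opening: 0.0063
grasp_force: 27.3
0.07202506508153957
0.0 [0. 0.]
2.3 [-0.   -0.29]
4.6 [ 0.01 -0.58]
6.9 [ 0.03 -0.86]
9.2 [ 0.06 -1.15]
11.5 [ 0.11 -1.43]
13.8 [ 0.16 -1.72]
16.0 [ 0.23 -2.  ]
18.3 [ 0.31 -2.27]
20.6 [ 0.39 -2.55]
22.9 [ 0.49 -2.82]
25.2 [ 0.6  -3.08]
```

The pull is about 7 N, which matches the spring with the pin roughly 13 mm up. Swinging two thirds of the way.

```bash
python3 -m inch '[[0,-0.29,0,2.3],[0.01,-0.58,0,4.6],[0.03,-0.86,0,6.9],[0.06,-1.15,0,9.2],[0.11,-1.43,0,11.5],[0.16,-1.72,0,13.8],[0.23,-2,0,16],[0.23,-2,0,16]]'
```

```text
time: 9.6
ee_pos: [0.5528, -0.0122, 0.1457]
tcp_rot: [-180.0, 0.0, 103.3]
wrist_force: [0.3, -5.6, -7.9]
opening: 0.0064
grasp_force: 27.7
```

```bash
python3 -m inch '[[0.08,-0.27,0,2.3],[0.16,-0.55,0,4.6],[0.26,-0.82,0,6.9],[0.26,-0.82,0,6.9],[0.26,-0.82,0,6.9],[0.26,-0.82,0,6.9],[0.26,-0.82,0,6.9],[0.26,-0.82,0,6.9]]' && python3 - <<'E'
from h import *
c=bot.camera("scene")
for n,z in(("lens_mid",.118),("pivot",.078),("vise_mid",.03)):
    for r in bot.landmark_of(n,c)[:2]: print(n,r["score"],r["point"],atz(c,r["point"],z))
for a in(.3,.36,.4,.44): 
    u=a-.046; print(a,proj(c,np.array([.6225+.15*np.cos(u),.006+.15*np.sin(u),.118])))
cv2.imwrite("pics/m2.png",cv2.resize(c["img"][180:320,250:410,::-1],(640,560),interpolation=2))
E
```

```text
time: 10.6
ee_pos: [0.5556, -0.0202, 0.1461]
tcp_rot: [-180.0, 0.0, 110.1]
wrist_force: [0.0, -5.0, -7.4]
opening: 0.0067
grasp_force: 28.3
lens_mid 0.63 [350.5, 269.9] [0.76065052 0.06735259 0.118     ]
pivot 0.55 [325.2, 201.6] [0.48338336 0.03096061 0.078     ]
vise_mid 0.92 [404.2, 306.4] [0.81449536 0.19405022 0.03      ]
vise_mid 0.86 [251.3, 291.5] [ 0.73828498 -0.17430259  0.03      ]
0.3 [340.72119093 272.99997322]
0.36 [344.30621987 271.88039463]
0.4 [346.63540191 271.04224989]
0.44 [348.91068569 270.13302862]
```

View pics/m2.png

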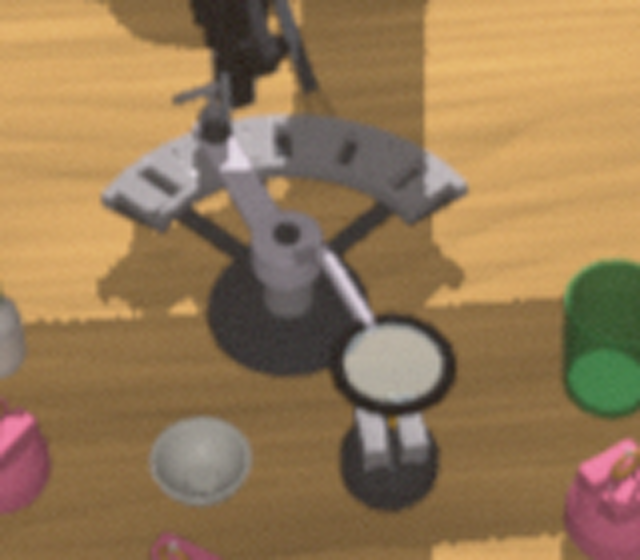

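The picture shows the lens at crop (393,364), standing over the steel vise at (390,440), with the ring still in the jaws. Next I'll lower to feel for the hole.

```bash
python3 -m inch '[[0,0,-0.2,0],[0,0,-0.4,0],[0,0,-0.5,0],[0,0,-0.6,0],[0,0,-0.7,0],[0,0,-0.8,0],[0,0,-0.8,0],[0,0,-0.8,0]]'
```

```text
time: 11.8
ee_pos: [0.5556, -0.0202, 0.1383]
tcp_rot: [180.0, 0.0, 110.1]
wrist_force: [0.3, -6.4, -5.7]
opening: 0.0065
grasp_force: 28.4
```

The force still matches the free spring (about 5.5 N at 6 mm), so the pin is already entering the hole. Lowering the rest.

```bash
python3 -m inch '[[0,0,-0.1,0],[0,0,-0.2,0],[0,0,-0.3,0],[0,0,-0.4,0],[0,0,-0.5,0],[0,0,-0.55,0],[0,0,-0.6,0],[0,0,-0.6,0]]'
```

```text
time: 12.8
ee_pos: [0.5557, -0.0202, 0.1327]
tcp_rot: [180.0, 0.1, 110.1]
wrist_force: [-0.5, -5.7, -3.9]
opening: 0.0065
grasp_force: 28.6
```

Home at 4 N. Opening, then rising straight up.

```bash
python3 -m inch '[[0,0,0,0],[0,0,0,0],[0,0,0,0],[0,0,0,0],[0,0,0,0],[0,0,0,0],[0,0,0,0],[0,0,0,0]]' 4 && python3 -m inch '[[0,0,0.8,0],[0,0,1.6,0],[0,0,2.4,0],[0,0,3.2,0],[0,0,4.5,0],[0,0,6.5,0],[0,0,9,0],[0,0,11,0]]'
```

```text
time: 13.8
ee_pos: [0.5555, -0.02, 0.1323]
tcp_rot: [-180.0, -0.0, 110.2]
wrist_force: [0.2, -0.1, -0.7]
opening: 0.0398
grasp_force: 0.0
time: 14.8
ee_pos: [0.5555, -0.02, 0.244]
tcp_rot: [179.9, 0.0, 110.2]
wrist_force: [0.2, -0.2, -0.3]
opening: 0.0402
grasp_force: 0.0
```

```bash
python3 -m inch '[[-2,-3,0,0],[-4,-7,0,0],[-6,-11,0,0],[-8,-15,0,0],[-10,-19,0,0],[-12,-23,0,0],[-14,-27,0,0],[-14,-27,0,0]]' && python3 - <<'E'
from h import *
from scipy.optimize import least_squares
s=bot.camera("scene");t=bot.camera("top")
# fit pin height and angle
P=[("ring_mid",-.096,.118,1),("ring_top",-.073,.142,1),("lens_mid",.150,.118,0)]
obs=[]
for c in(s,t):
    for n,r,z,m in P:
        L=bot.landmark_of(n,c)
        if L and L[0]["score"]>.4: obs.append((c,n,r,z,m,np.array(L[0]["point"])))
f=lambda p:np.concatenate([proj(c,np.array([.6225+r*np.cos(p[0]-.046),.006+r*np.sin(p[0]-.046),z+m*p[1]/100]))-q for c,n,r,z,m,q in obs])
r=least_squares(f,[.4,0],loss="soft_l1");print(r.x,np.round(f(r.x),1))
a=cv2.resize(s["img"][180:320,250:410,::-1],(400,350),interpolation=2);b=cv2.resize(t["img"][140:320,255:395,::-1],(400,514),interpolation=2)
o=np.zeros((514,800,3),np.uint8);o[:350,:400]=a;o[:,400:]=b
cv2.imwrite("pics/m3.png",o)
E
```

```text
time: 15.8
ee_pos: [0.4143, -0.2921, 0.2429]
tcp_rot: [-180.0, 0.0, 110.0]
wrist_force: [1.4, 0.3, -0.0]
opening: 0.0397
grasp_force: 0.0
[ 0.41765901 -0.4917299 ] [ 0.3  0.4 -4.7 -0.4 -0.1  1.2  2.   0.8  2.3  1.   1.4  0.4]
```

View pics/m3.png

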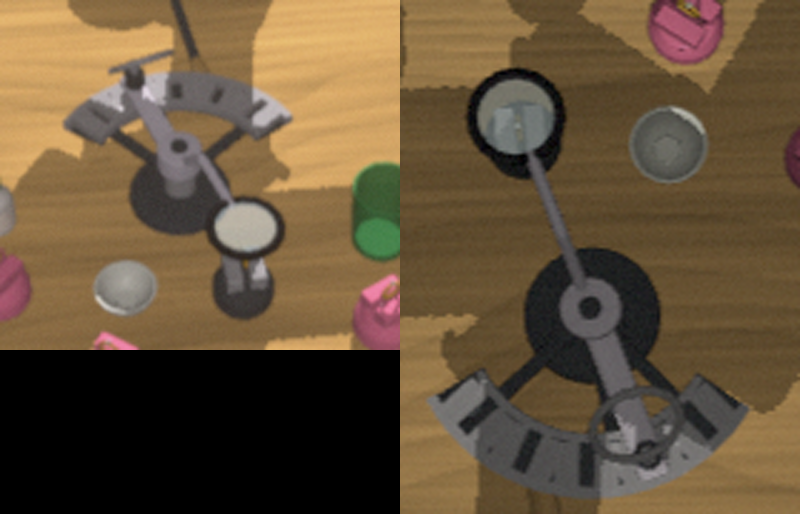

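The lens at (517,112) in the top crop stands over the steel vise. The ring and pin at (645,440) are one hole round, the ring is low, and the dish and vise are where they were. The robot is clear.

```bash
python3 -c "
from workcell import bot
print(bot.job_done())"
```

```text
the job is handed in; nothing more can be done
None
```

I swung the arm one hole (+0.4 rad) so the lens stands over the steel vise, let the pin drop home and moved the gripper clear; the rows can't tilt the tool, so I pinched the ring's upper wire between the fingers instead of hooking it.

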